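# Load the spacer carrier and walk out its locating block

### The arm

A 6-joint arm with a two-finger parallel gripper is mounted at the origin on a cart in front of the work surface, level with it; the furniture and walls round the work are solid. World frame = base frame: x ahead of the robot, y to its left, z up, the work surface at z = 0. Lengths are in m, angles in rad, forces in N, time in s.
With the tool pointing down it reaches from about 0.275 to 0.775 m from the base axis. Payload 14.6 kg.
Tool frame: the origin (TCP) lies at the very end of the fingers, on their centre line; the grasp point (between the pads) lies 19 mm behind it (grasp_offset is the distance from the TCP to the grasp point, in m); z points along the fingers, y is the line along which they close (so a half turn about z gives the same grasp; the last joint's range is limited). The gripper opens to 85 mm and grips with 20 to 120 N. Pads are 22 mm wide; open, the fingers measure 114 mm over their backs; the gripper's body (76 mm by 85 mm) begins 54 mm behind the grasp point. The pads swing forward as they close: fully open they stand 13 mm farther back than shut.
Start: joints at [1.013, 0.263, -0.048, 1.259, 0, 1.415], TCP at [0.206, 0.483, 0.231] pointing down, gripper open.
Joint ranges: [-2.65, 2.65], [-0.89, 1.7], [-1.18, 1.37], [-2.13, 2.11], [-1.35, 1.29], [-3.14, 3.14]. Speed limits (rad/s): [1.89, 1.89, 2.57, 2.79, 3.14, 3.14].

### API

Orientations are given as a unit quaternion [w, x, y, z].
In Python, from cell import * gives the robot as it stands.
- The arm moves only by the shell command python3 -m inch 'ROWS' [OPENING]. ROWS is JSON, a list of rows, each a list of 4 numbers: the shift along the world's x, y, z in mm, then the turn about the world's z in degrees. In form: [[x, y, z, turn], ...]. A call has 1 to 10 rows; each row shifts and turns the commanded pose from where the row before left it; what a row does not reach is not made up. A row lasts 1/8 s, in which the tool goes at most 62.5 mm and 10.7 degrees, less where a joint would pass 70% of its speed; a pose out of reach is approached as far as the arm can. A call is refused whole if a number of a shift passes 62.5 or a number of a turn 10.7, either way. A call with a gripper value outside its range is refused whole. OPENING is the opening in per cent of the stroke, from 0 (shut) to 100 (fully open), set as the call begins (- or left out, the last holds). The fingers move at their own pace and stop on an object; the grip force is fixed at half the most. Time passes only in rows, so rows that do not move let the fingers close. It gives the time, the measured TCP pose, the force, the opening and the grip force at its end, in the units of the state.
- observe(): the state, without advancing time (a new reading comes with each control period).
- capture(name): name is "scene" or "top"; returns the picture (480x640x3 uint8, red, green, blue); there is no depth.
- camera_model(name): a dict with "fx", "fy", "cx", "cy" (pixels), "k1" (the pictures are not rectified: a ray, as slopes to the right and down, at radius r is drawn at 1 + k1 r^2 times it, then the intrinsics apply), "extrinsics" (4x4, takes a point from world to camera coordinates). Camera axes: x right, y down, z forward; pixel columns grow to the right and rows downward; lengths in m; the calibration is good to about 2 mm. A picture is of the moment at which its call begins. camera_model takes no time and is no camera call.
- close_job(): hands the job in; it is judged then, once.
Trained networks look in the newest picture that a camera, given by its name, has taken for a name from the list of things; names that differ only in an ending like _2 or _b are one class to them, and where a whole thing is asked for, a point or a joint stands for the part that bears it (a point fixed in the world has none). Each returns a list of dicts, best first, with "score" (0 to 1); they miss things now and then, are a little off and sometimes report something else, mostly with a low value. They report only what shows in the picture. A call takes as long as a camera call. They do not tell look-alikes from the thing itself.
- recognise(camera, target): "extent" ([left, top, width, height] in pixels, round what is visible of it).
- regions_of(camera, target): "region" (480x640 bool, what is visible of it) and "extent" ([left, top, width, height] in pixels, round what is visible of it).
The state is a dict: "time": time; "joint_pos": joint angles; "dq": joint speeds; "joint_efforts": joint torques, N m; "eef_pos": TCP position; "orientation": TCP orientation; "wrist_force": force on the tool from outside, world axes, zero at the start; "torque": the same for the moment, N m; "opening": opening from 0.0 (shut) to 1.0 (fully open); "finger_force": force on a finger pad.
Only numpy, scipy, OpenCV 4.12 (cv2) and the standard library are available. Lean on these libraries where they do the work, as an engineer would, in place of code of your own. Each camera call takes 0.05 s, during which the arm holds its last target. There are 200 camera calls.

### The job

Stand the two loose brass spacers in the two empty wells of the carrier, one in each, then free the steel locating block from the middle of the carrier. Its two catches are so stiff that a straight pull would lift the whole carrier, so rock the block side to side: tip one end of its foot up past its catch while the other end stays down, then rock it back so that the other end comes out too, low over the pocket, with the carrier standing on the bench throughout. Finish while still holding the block steady and upright straight above its pocket, just clear of the catches (a few centimetres up), all four spacers in their wells and the other things on the bench left where they are.

Things in the scene. Friction and masses are not known exactly. Their poses are not given: they have to be found in the camera images.
- carrier: grey carrier, 1.05 kg, standing unclamped on the bench. Slab 100 mm (its x) by 200 mm (y), 8 mm thick; origin: centre of the underside, z up. At each end (centred at y = +-77 mm) a bar 96 x 42 mm, top at z = 26 mm, with two round wells. The block sits in a pocket in the middle: floor at z = 8 mm, rails at x = +-20 mm up to z = 15 mm, 0.7 mm play along y, 0.9 mm along x
- catch_left (a joint): sprung steel catch at the pocket's +y end, in a housing 30 mm wide (x) at y = 41 to 55 mm, top at z = 28 mm. Round nose, radius 6 mm, along x, centre at z = 17 mm, top at z = 23 mm in the carrier; tip at y = 32.5 mm, 2.5 mm over the foot's end. Value: metres pushed outwards, 0 = rest, max 0.007. Forcing one foot end up past it takes about 10 N; both at once exceed the carrier's weight
- catch_right (a joint): the same catch at the pocket's -y end (mirror image). A foot end is past its catch once its underside is 20 mm or more above the carrier's underside; the nose then snaps in again below it and can serve as a support
- locating_block: steel locating block, 0.15 kg, axes parallel to the carrier's; origin: centre of its underside, which when seated is 8 mm above the carrier's. Foot plate 34 mm (x) by 70 mm (y), 4 mm thick; hub 32 x 40 mm up to z = 20 mm; plain square grip 28 x 28 mm from z = 20 to 76 mm (top). Rocks about its x: one end of the foot rises, the other's lower edge is the pivot; 0.2 rad lifts an end by 14 mm
- foot_left (a point): lower edge of the locating block's foot at its +y end (the middle of that edge)
- foot_right (a point): lower edge of the locating block's foot at its -y end (the middle of that edge)
- spacer_a: loose brass spacer, an upright round column 18 mm in diameter and 40 mm tall, 30 g; origin at the centre of its underside. Starts standing on the bench
- spacer_b: second loose spacer, the same as spacer_a
- spacer_c: same spacer, already standing in well_1; stays there
- spacer_d: same spacer, already standing in well_2; stays there
- well_0 (a point): empty well, round, 27 mm in diameter and 18 mm deep; this point is the centre of its floor, 8 mm above the carrier's underside, at x = -24, y = +77 mm in the carrier. A spacer in a well stands 22 mm above the bar's top
- well_1 (a point): centre of the floor of a well like well_0, at x = +24, y = +77 mm in the carrier; already filled with spacer_c
- well_2 (a point): the same, at x = -24, y = -77 mm; already filled with spacer_d
- well_3 (a point): empty well like well_0, at x = +24, y = -77 mm in the carrier
- solder_spool: spool of solder with dark flanges, 52 mm across, 33 mm high; a bystander, to be left alone; origin at the centre of its underside
- paste_jar: round white screw-top jar, 42 mm across, 54 mm high; a bystander, to be left alone; origin at the centre of its underside
- memory_stick: memory stick lying flat, 18x50x8 mm, long side along its y; a bystander, to be left alone; origin at the centre of its underside
- screwdriver: screwdriver lying flat, 23x165x21 mm, long side along its y; a bystander, to be left alone; origin at the centre of its underside
- case_fan: square fan lying flat, 60x60x14 mm; a bystander, to be left alone; origin at the centre of its underside
Not all that is in view belongs to the job. What is shaped like the locating_block but turquoise is not meant.

How it is judged:
On the way, in this order (a step that is already met when the one before it is completed fails the run):
1. both loose spacers stand in the empty wells, one in each, let go, with the block still seated ((((horizontal distance between spacer_a and well_0 below 0.008 m and z of spacer_a in the frame of carrier between 0.005 and 0.0115 m and angle between spacer_a's own z axis and vertical below 0.12 rad) and (horizontal distance between spacer_b and well_3 below 0.008 m and z of spacer_b in the frame of carrier between 0.005 and 0.0115 m and angle between spacer_b's own z axis and vertical below 0.12 rad)) or ((horizontal distance between spacer_b and well_0 below 0.008 m and z of spacer_b in the frame of carrier between 0.005 and 0.0115 m and angle between spacer_b's own z axis and vertical below 0.12 rad) and (horizontal distance between spacer_a and well_3 below 0.008 m and z of spacer_a in the frame of carrier between 0.005 and 0.0115 m and angle between spacer_a's own z axis and vertical below 0.12 rad))) and horizontal distance between spacer_c and well_1 below 0.008 m and z of spacer_c in the frame of carrier between 0.005 and 0.0115 m and angle between each of spacer_c, spacer_d's own z axis and vertical below 0.12 rad and horizontal distance between spacer_d and well_2 below 0.008 m and z of spacer_d in the frame of carrier between 0.005 and 0.0115 m and z of each of foot_left, foot_right in the frame of carrier below 0.0125 m and contact force between the fingers and spacer_a below 0.1 N and contact force between the fingers and spacer_b below 0.1 N), for 0.2 s.
2. one end of the block's foot is past its catch while the other end is still down under its own (((z of foot_left in the frame of carrier above 0.019 m and z of foot_right in the frame of carrier below 0.0135 m) or (z of foot_right in the frame of carrier above 0.019 m and z of foot_left in the frame of carrier below 0.0135 m))), for 0.1 s.
3. rocked back near level, low over the pocket, the other end is past its catch too (z of foot_left in the frame of carrier between 0.019 and 0.045 m and z of foot_right in the frame of carrier between 0.019 and 0.045 m and angle between the z axis of locating_block and the z axis of carrier, either way round below 0.15 rad), for 0.05 s.
At the end, for the whole second after the job is handed in: One upright spacer on the floor of each well; carrier flat on the bench; block in the fingers, still, upright within 0.2 rad, within 30 mm of the carrier's centre line, both foot ends 26 to 90 mm above the carrier's underside, not touching the carrier ((((horizontal distance between spacer_a and well_0 below 0.008 m and z of spacer_a in the frame of carrier between 0.005 and 0.0115 m and angle between spacer_a's own z axis and vertical below 0.12 rad) and (horizontal distance between spacer_b and well_3 below 0.008 m and z of spacer_b in the frame of carrier between 0.005 and 0.0115 m and angle between spacer_b's own z axis and vertical below 0.12 rad)) or ((horizontal distance between spacer_b and well_0 below 0.008 m and z of spacer_b in the frame of carrier between 0.005 and 0.0115 m and angle between spacer_b's own z axis and vertical below 0.12 rad) and (horizontal distance between spacer_a and well_3 below 0.008 m and z of spacer_a in the frame of carrier between 0.005 and 0.0115 m and angle between spacer_a's own z axis and vertical below 0.12 rad))) and horizontal distance between spacer_c and well_1 below 0.008 m and z of spacer_c in the frame of carrier between 0.005 and 0.0115 m and angle between each of spacer_c, spacer_d's own z axis and vertical below 0.12 rad and horizontal distance between spacer_d and well_2 below 0.008 m and z of spacer_d in the frame of carrier between 0.005 and 0.0115 m and z of foot_left in the frame of carrier between 0.026 and 0.09 m and z of foot_right in the frame of carrier between 0.026 and 0.09 m and horizontal distance between locating_block and carrier below 0.03 m and angle between locating_block's own z axis and vertical below 0.2 rad and contact force between the fingers and locating_block above 1 N and contact force between locating_block and carrier below 0.1 N and linear speed of locating_block below 0.03 m/s and height (world z) of carrier below 0.003 m and angle between carrier's own z axis and vertical below 0.03 rad); the arm keeps its last pose, push and grip.
It fails at once if the carrier is lifted or tipped off the bench (origin more than 6 mm up, or tilted more than 0.07 rad) (height (world z) of carrier above 0.006 m or angle between carrier's own z axis and vertical above 0.07 rad).
It fails at once if one of the other things on the bench is moved by more than 30 mm (distance of any of solder_spool, paste_jar, memory_stick, screwdriver, case_fan from where it was at the start of the episode above 0.03 m).
It also fails if it takes over 61 s, if anything falls off the work surface, if the arm or the gripper's body presses on something with over 40 N, if the wrist force passes 120 N, or if a joint passes its speed limit or range.

## Working session

There is one attempt and no reset: what is moved stays moved. The work goes in short steps, Python scripts to look and compute and a shell command to move; the robot and the scene stay as the last step left them, time stands still between calls to the robot, and variables do not carry over. Pictures are saved under pics/ and viewed, at most 10 in all, crops included, and the job is handed in when it is done.

```bash
ls; mkdir -p pics
python3 - <<'E'
from cell import *
import cv2
s=observe(); print({k:s[k] for k in('time','eef_pos','orientation','opening','wrist_force')})
for c in("scene","top"):
    im=capture(c); cv2.imwrite(f"pics/{c}0.png",im[:,:,::-1]); m=camera_model(c); print(c,m)
    for t in["carrier","locating_block","spacer_a","catch_left","solder_spool","paste_jar","memory_stick","screwdriver","case_fan"]:
        print(t,[(round(d["score"],2),[int(v) for v in d["extent"]]) for d in recognise(c,t)][:6])
E
```

```text
pics
{'time': 0.0, 'eef_pos': array([0.20566635, 0.48273462, 0.23082044]), 'orientation': array([-1.89041622e-04,  2.00042264e-01,  9.79787120e-01, -5.06486611e-04]), 'opening': 1.000539994514352, 'wrist_force': array([ 0.06164449,  0.42721826, -0.15439565])}
scene {'fx': 457.9438040707835, 'fy': 457.9438040707835, 'cx': 315.911405561424, 'cy': 231.15381950876485, 'k1': 0.03881181549797413, 'extrinsics': array([[ 0.67456299, -0.7377918 ,  0.02506064, -0.35593979],
       [-0.33257298, -0.33402843, -0.88194117,  0.19244981],
       [ 0.65905993,  0.58659037, -0.47069283,  0.70956799],
       [ 0.        ,  0.        ,  0.        ,  1.        ]])}
carrier [(0.82, [255, 197, 75, 45])]
locating_block [(0.83, [329, 282, 16, 50]), (0.81, [281, 188, 20, 34])]
spacer_a [(0.62, [430, 272, 10, 23]), (0.55, [298, 214, 8, 14])]
catch_left []
solder_spool [(0.66, [400, 239, 26, 23])]
paste_jar [(0.53, [218, 178, 16, 25])]
memory_stick [(0.64, [368, 264, 20, 13])]
screwdriver [(0.59, [297, 266, 36, 28]), (0.39, [486, 321, 44, 22])]
case_fan [(0.57, [489, 319, 40, 21]), (0.2, [401, 239, 24, 23])]
t
[... 190 characters left out ...]
33145, -0.02514835],
       [-0.97090943,  0.1167983 , -0.20902877,  0.46805913],
       [ 0.20805949, -0.02056788, -0.9778999 ,  1.01117391],
       [ 0.        ,  0.        ,  0.        ,  1.        ]])}
carrier [(0.56, [189, 190, 84, 43])]
locating_block [(0.92, [369, 268, 27, 26]), (0.77, [215, 200, 29, 20]), (0.58, [189, 190, 83, 45])]
spacer_a [(0.45, [259, 220, 12, 9]), (0.4, [385, 240, 10, 9]), (0.39, [195, 193, 10, 12])]
catch_left [(0.52, [215, 201, 5, 14])]
solder_spool [(0.16, [183, 188, 89, 47])]
paste_jar [(0.72, [130, 225, 28, 18]), (0.19, [259, 221, 7, 5])]
memory_stick [(0.46, [339, 210, 21, 11])]
screwdriver [(0.73, [284, 265, 68, 11])]
case_fan [(0.96, [447, 200, 30, 29])]
```

View pics/top0.png

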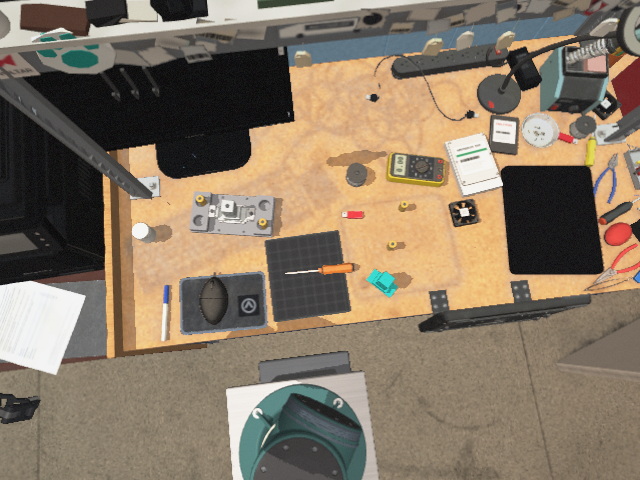

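View pics/scene0.png

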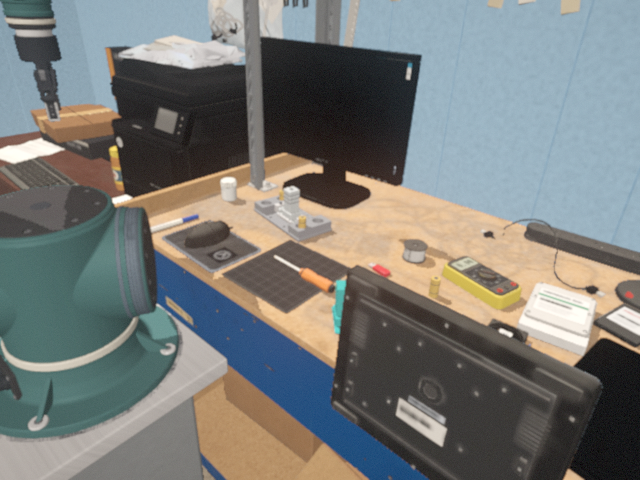

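Top view: the carrier is at about (231,214), with empty wells at about (265,201) and (196,227). The steel block is at (229,208). The loose spacers are at (404,206) and (392,245).

Possible mix-ups:
- **Block:** the turquoise look-alike is at (381,283). I choose the grey one in the carrier.
- **Spacers:** those at (201,197) and (263,223) already stand in wells, so I leave them.

Next is one close crop with a computed overlay.

```bash
cat > h.py <<'E'
from cell import *
import cv2, numpy as np
from scipy.spatial.transform import Rotation as R
def proj(c,P):
    m=camera_model(c); P=np.atleast_2d(P); q=P@m["extrinsics"][:3,:3].T+m["extrinsics"][:3,3]
    s=q[:,:2]/q[:,2:]; s=s*(1+m["k1"]*(s**2).sum(1,keepdims=True))
    return s*[m["fx"],m["fy"]]+[m["cx"],m["cy"]]
def unproj(c,uv,z):
    m=camera_model(c); s0=(np.array(uv,float)-[m["cx"],m["cy"]])/[m["fx"],m["fy"]]; s=s0.copy()
    for _ in range(9): s=s0/(1+m["k1"]*(s**2).sum())
    E=m["extrinsics"]; d=E[:3,:3].T@np.r_[s,1]; o=-E[:3,:3].T@E[:3,3]
    return o+d*(z-o[2])/d[2]
def cyl(x,y,r,z0,z1,n=24):
    a=np.linspace(0,2*np.pi,n); return np.vstack([np.c_[x+r*np.cos(a),y+r*np.sin(a),0*a+z] for z in(z0,z1)])
def crop(c,im,box,k,name,pts=[],sets=[]):
    x,y,w,h=box; o=cv2.resize(im[y:y+h,x:x+w,::-1],None,fx=k,fy=k,interpolation=cv2.INTER_CUBIC)
    for P in sets:
        for u in proj(c,P): cv2.circle(o,tuple(int(v) for v in ((u+.5-[x,y])*k)),1,(0,0,255),-1)
    cv2.imwrite(f"pics/{name}.png",o)
E
python3 - <<'E'
from h import *
from scipy.optimize import least_squares
im=capture("top")
for c in("top","scene"):
    if c=="scene": capture(c)
    for d in regions_of(c,"spacer_a")+regions_of(c,"carrier"):
        e=d["extent"]; uv=np.argwhere(d["region"]).mean(0)[::-1]; 
        print(c,round(d["score"],2),[int(v) for v in e],uv.round(1),unproj(c,uv,.02).round(4))
a=unproj("top",(191,213),.02);
crop("top",im,(180,180,105,65),7,"c1")
E
```

```text
top 0.56 [259, 217, 8, 8] [262.7 223.3] [0.5175 0.0374 0.02  ]
top 0.53 [395, 205, 11, 8] [402.4 206.1] [ 0.5198 -0.3042  0.02  ]
top 0.47 [385, 240, 9, 11] [390.4 245.4] [ 0.427  -0.2602  0.02  ]
top 0.39 [193, 191, 13, 13] [200.8 199.9] [0.5944 0.1819 0.02  ]
top 0.77 [187, 189, 86, 45] [232.5 214.6] [0.548 0.108 0.02 ]
scene 0.72 [426, 273, 15, 23] [434.2 287. ] [ 0.5195 -0.3076  0.02  ]
scene 0.63 [275, 189, 6, 12] [280.5 195.3] [0.6089 0.2028 0.02  ]
scene 0.48 [300, 216, 7, 12] [301.5 222. ] [0.536  0.0546 0.02  ]
scene 0.78 [253, 196, 75, 46] [290.8 219.9] [0.5259 0.0804 0.02  ]
```

View pics/c1.png

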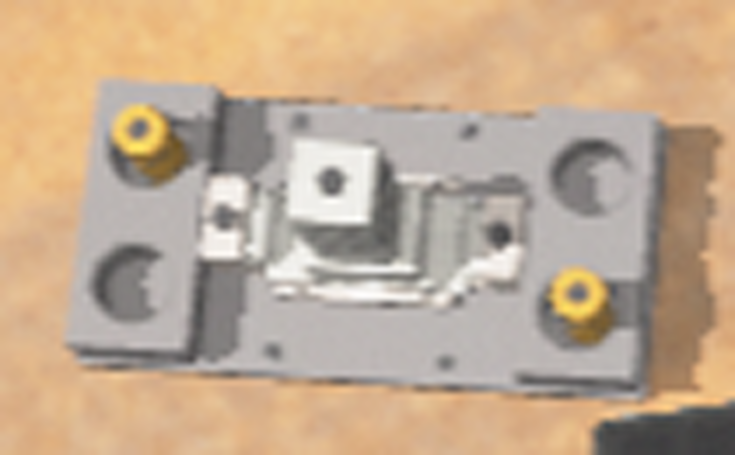

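The crop confirms the steel block, with its top hole at crop (332,180). The empty wells are at crop (590,177) and (128,283), and the filled ones at (140,128) and (580,292). Next I fit the carrier pose.

```bash
cat >> h.py <<'E'
def c2w(p,P):
    P=np.atleast_2d(P).astype(float); c,s=np.cos(p[2]),np.sin(p[2])
    return np.c_[p[0]+c*P[:,0]-s*P[:,1],p[1]+s*P[:,0]+c*P[:,1],P[:,2]]
E
python3 - <<'E'
from h import *
from scipy.optimize import least_squares
px=np.array([(103,82),(68,345),(660,115),(590,177),(128,283),(332,180),(140,128),(580,292)])/7-.5+[180,180]
M=np.array([(48,98,26),(-48,98,26),(48,-98,26),(24,-77,26),(-24,77,26),(0,0,84),(24,77,48),(-24,-77,48)])/1e3
f=least_squares(lambda p:(proj("top",c2w(p,M))-px).ravel(),[.55,.11,0]); p=f.x
print("carrier",p.round(4),np.degrees(p[2])); print(f.fun.reshape(-1,2).round(1).tolist())
w=M[[4,3]].copy(); w[:,2]=.008; print("wells",c2w(p,w).round(4).tolist()); print("spacers c,d", )
# spacers : silhouette fit on brass mask
for u0 in[(404,206),(392,245)]:
    im=capture("top"); hsv=cv2.cvtColor(im,cv2.COLOR_RGB2HSV); x,y=u0
    sub=hsv[y-12:y+13,x-14:x+13]; print(sub[:,:,1].max(), np.argwhere((sub[:,:,1]>170)).shape)
    m=(sub[:,:,1]>170); yy,xx=np.nonzero(m); print("bbox",xx.min()+x-14,xx.max()+x-14,yy.min()+y-12,yy.max()+y-12)
im=capture("top"); crop("top",im,(375,190,50,70),8,"s1")
E
```

```text
carrier [ 0.5525  0.1084 -0.1843] -10.560269643890738
[[-0.4, -0.5], [-0.2, 0.2], [0.1, -0.3], [0.6, -0.2], [1.1, -0.1], [0.2, 0.3], [-0.6, 0.2], [-0.8, 0.4]]
wells [[0.543, 0.1885, 0.008], [0.562, 0.0283, 0.008]]
spacers c,d
162 (0, 2)Traceback (most recent call last):
  File "<stdin>", line 12, in <module>
    return umr_minimum(a, axis, None, out, keepdims, initial, where)
ValueError: zero-size array to reduction operation minimum which has no identity
```

Run:
```python
from h import *
im=capture("top"); 
S=[cyl(.5198,-.3042,.009,0,.04),cyl(.427,-.2602,.009,0,.04)]
crop("top",im,(375,190,50,70),8,"s1",sets=S)
```

```text
(no output)
```

View pics/s1.png

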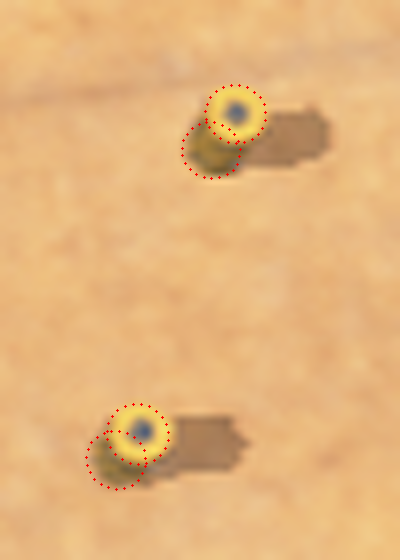

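Both overlays match; spacer A is at (0.520,-0.304) and spacer B at (0.428,-0.2615). I move towards B, turning the tool so the fingers close along the carrier's x.

```bash
python3 -m inch '[[20,-50,0,-7.75],[20,-50,0,-7.75],[20,-50,0,-7.75],[20,-50,0,-7.75],[20,-50,0,-7.75],[20,-50,0,-7.75],[20,-50,0,-7.75],[20,-50,0,-7.75],[20,-50,0,-7.75],[20,-50,0,-7.75]]' 45
python3 -m inch '[[5,-50,0,0],[5,-50,0,0],[5,-50,0,0],[5,-50,0,0],[2,-44,0,0],[0,0,-60,0],[0,0,-60,0],[0,0,0,0]]' 45
```

```text
time: 2.65
eef_pos: [0.4062, -0.0189, 0.2315]
orientation: [0.0, 0.771, 0.637, 0.0]
wrist_force: [1.3, 0.8, 0.2]
opening: 0.449
finger_force: 0.0
time: 3.65
eef_pos: [0.4258, -0.2594, 0.1087]
orientation: [-0.003, 0.769, 0.639, -0.001]
wrist_force: [0.2, 0.3, 1.0]
opening: 0.451
finger_force: 0.0
```

```bash
python3 -m inch '[[2,-2,-30,0],[0,0,-30,0],[0,0,-20,0],[0,0,-8,0],[0,0,0,0]]' 45; python3 -m inch '[[0,0,0,0],[0,0,0,0],[0,0,0,0],[0,0,0,0],[0,0,0,0]]' 5;  python3 -m inch '[[0,0,20,0],[0,0,40,0],[0,0,40,0],[0,0,0,0]]'
```

```text
time: 4.28
eef_pos: [0.4305, -0.2635, 0.0246]
orientation: [0.001, 0.769, 0.639, 0.0]
wrist_force: [0.2, -0.6, 0.5]
opening: 0.452
finger_force: 0.0
time: 4.9
eef_pos: [0.4304, -0.2636, 0.0245]
orientation: [0.001, 0.769, 0.639, 0.0]
wrist_force: [-1.5, 1.6, 8.2]
opening: 0.183
finger_force: 58.3
time: 5.4
eef_pos: [0.4311, -0.2641, 0.1263]
orientation: [0.003, 0.769, 0.639, 0.0]
wrist_force: [0.0, -0.6, -0.1]
opening: 0.179
finger_force: 58.7
```

```bash
python3 -m inch '[[22,48,0,0],[22,49,0,0],[22,49,0,0],[22,49,0,0],[22,49,0,0],[21,48,0,0],[0,0,0,0],[0,0,0,0]]'
python3 - <<'E'
from h import *
im=capture("top"); s=observe(); t=s["eef_pos"]; print(t)
x,y,z=t; z0=z-.0245
S=[cyl(x,y,.009,z0,z0+.04,40),cyl(.562,.0283,.0135,.026,.026)]
sc=capture("scene"); 
u=proj("scene",t)[0].astype(int)
x0,y0=u-[30,30]; a=cv2.resize(sc[y0:y0+60,x0:x0+60,::-1],None,fx=6,fy=6,interpolation=cv2.INTER_CUBIC)
for P in S:
  for q in proj("scene",P): cv2.circle(a,tuple(int(v) for v in((q+.5-[x0,y0])*6)),1,(0,0,255),-1)
u=proj("top",t)[0].astype(int); x1,y1=u-[30,30]; b=cv2.resize(im[y1:y1+60,x1:x1+60,::-1],None,fx=6,fy=6,interpolation=cv2.INTER_CUBIC)
for P in S:
  for q in proj("top",P): cv2.circle(b,tuple(int(v) for v in((q+.5-[x1,y1])*6)),1,(0,0,255),-1)
cv2.imwrite("pics/w1.png",np.hstack([a,b]))
E
```

```text
time: 6.4
eef_pos: [0.5603, 0.0289, 0.1227]
orientation: [-0.0, 0.769, 0.639, -0.0]
wrist_force: [-0.7, -0.4, -0.3]
opening: 0.181
finger_force: 58.7
[0.56028658 0.02832799 0.12290253]
```

View pics/w1.png

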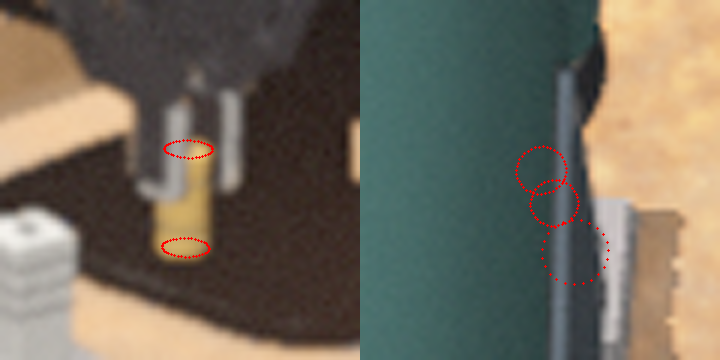

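The scene crop shows the spacer upright between the pads. It lies about 3 crop px left of and below the prediction, so about 1 mm off. I correct and lower it.

```bash
python3 -m inch '[[2,-1,-30,0],[0,0,-30,0],[0,0,-15,0],[0,0,-8,0],[0,0,0,0],[0,0,0,0]]'
```

```text
time: 7.25
eef_pos: [0.5633, 0.0279, 0.0411]
orientation: [0.0, 0.769, 0.639, 0.0]
wrist_force: [-0.7, -0.0, -0.7]
opening: 0.184
finger_force: 58.7
```

```bash
python3 -m inch '[[0,0,-5,0],[0,0,-2,0],[0,0,0,0]]';python3 -m inch '[[0,0,0,0],[0,0,0,0],[0,0,0,0]]' 40; python3 -m inch '[[0,0,20,0],[0,0,40,0],[0,0,40,0],[0,0,0,0]]'
```

```text
time: 7.62
eef_pos: [0.5627, 0.028, 0.0331]
orientation: [-0.0, 0.769, 0.639, -0.0]
wrist_force: [0.5, 0.1, -0.7]
opening: 0.181
finger_force: 58.7
time: 8.0
eef_pos: [0.5629, 0.028, 0.0333]
orientation: [0.0, 0.769, 0.639, 0.0]
wrist_force: [-0.3, 0.6, 0.3]
opening: 0.399
finger_force: 0.0
time: 8.5
eef_pos: [0.5643, 0.0279, 0.136]
orientation: [0.002, 0.769, 0.639, 0.002]
wrist_force: [0.2, 0.3, -0.8]
opening: 0.395
finger_force: 0.0
```

Next is spacer A at (0.520,-0.304).

```bash
python3 -m inch '[[-7,-55,0,0],[-7,-55,0,0],[-7,-55,0,0],[-7,-55,0,0],[-7,-55,0,0],[-7,-55,0,0],[0,0,-50,0],[0,0,0,0],[0,0,0,0]]' 45
```

```text
time: 9.62
eef_pos: [0.5211, -0.3016, 0.0842]
orientation: [0.0, 0.769, 0.639, 0.0]
wrist_force: [-0.7, -0.4, 0.7]
opening: 0.455
finger_force: 0.0
```

Run:
```python
from h import *
im=capture("top"); 
S=[cyl(.543,.1885,.0135,.026,.026),cyl(.562,.0283,.009,.008,.048)]
crop("top",im,(180,180,105,65),7,"c2",sets=S)
```

```text
(no output)
```

View pics/c2.png

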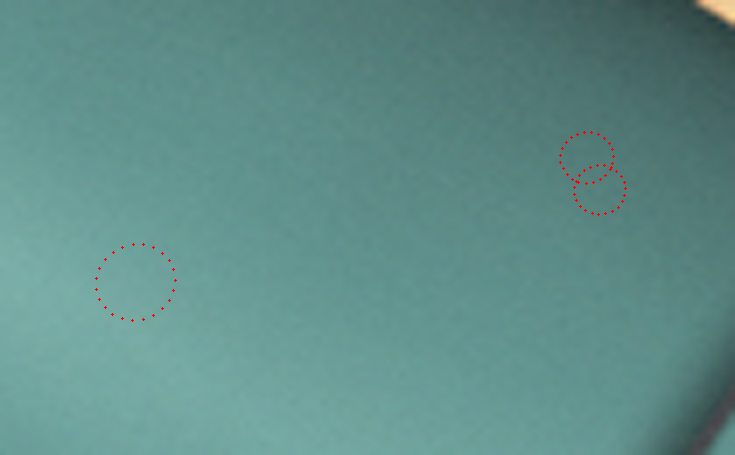

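The arm hides the carrier in that picture. I go on with the pick.

```bash
python3 -m inch '[[-1,-2.5,-30,0],[0,0,-20,0],[0,0,-10,0],[0,0,0,0],[0,0,0,0]]' 45; python3 -m inch '[[0,0,0,0],[0,0,0,0],[0,0,0,0],[0,0,0,0],[0,0,0,0]]' 5;  python3 -m inch '[[0,0,20,0],[0,0,40,0],[0,0,40,0],[0,0,0,0]]'
```

```text
time: 10.3
eef_pos: [0.5204, -0.3048, 0.0244]
orientation: [0.001, 0.769, 0.639, 0.0]
wrist_force: [-0.1, -0.5, 0.8]
opening: 0.447
finger_force: 0.0
time: 10.92
eef_pos: [0.5202, -0.3048, 0.024]
orientation: [0.001, 0.769, 0.639, 0.0]
wrist_force: [0.3, 0.9, 6.4]
opening: 0.181
finger_force: 58.3
time: 11.42
eef_pos: [0.521, -0.3054, 0.1262]
orientation: [0.002, 0.769, 0.639, 0.001]
wrist_force: [1.4, -0.7, -0.7]
opening: 0.18
finger_force: 58.5
```

```bash
python3 -m inch '[[2,55,30,0],[2,55,0,0],[2,55,0,0],[2,55,0,0],[2,55,0,0],[3,55,0,0],[3,55,0,0],[3,55,0,0],[3,55,0,0],[0,0,0,0]]'; python3 -m inch '[[0,0,0,0]]';python3 - <<'E'
from h import *
sc=capture("scene"); t=observe()["eef_pos"]; print(t)
x,y,z=t; z0=z-.0242
S=[cyl(x,y,.009,z0,z0+.04,40),cyl(.543,.1885,.0135,.026,.026),cyl(.562,.0283,.009,.008,.048)]
crop("scene",sc,(240,150,100,100),6,"w2",sets=S)
E
```

```text
time: 12.68
eef_pos: [0.5412, 0.1934, 0.1521]
orientation: [-0.0, 0.768, 0.64, -0.0]
wrist_force: [-0.0, -0.4, -1.2]
opening: 0.181
finger_force: 58.5
time: 12.8
eef_pos: [0.5415, 0.19, 0.1525]
orientation: [-0.0, 0.769, 0.639, -0.001]
wrist_force: [0.5, 0.5, -0.5]
opening: 0.182
finger_force: 58.5
[0.54156708 0.18948876 0.15270971]
```

View pics/w2.png

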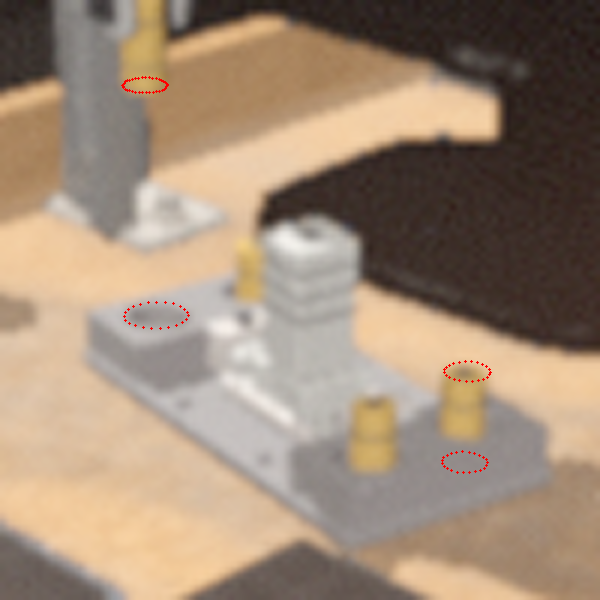

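Spacer B stands in well_3, its top at crop (463,374). The well_0 rim overlay matches at (156,315), and the held spacer matches at (145,85). I place it.

```bash
python3 -m inch '[[1,-1,-40,0],[0,0,-40,0],[0,0,-20,0],[0,0,-12,0],[0,0,0,0],[0,0,0,0]]';python3 -m inch '[[0,0,-5,0],[0,0,0,0]]'
```

```text
time: 13.6
eef_pos: [0.5434, 0.1892, 0.0421]
orientation: [0.0, 0.769, 0.639, 0.001]
wrist_force: [0.1, 0.2, -0.5]
opening: 0.181
finger_force: 58.5
time: 13.85
eef_pos: [0.5428, 0.1893, 0.0362]
orientation: [-0.0, 0.769, 0.639, 0.0]
wrist_force: [0.1, 1.0, 0.1]
opening: 0.178
finger_force: 58.5
```

```bash
python3 -m inch '[[0,0,-3.5,0],[0,0,0,0]]';python3 -m inch '[[0,0,0,0],[0,0,0,0],[0,0,0,0]]' 40; python3 -m inch '[[0,0,20,0],[0,0,40,0],[0,0,40,0],[0,0,0,0]]'
```

```text
time: 14.1
eef_pos: [0.5427, 0.1893, 0.0325]
orientation: [-0.0, 0.769, 0.639, -0.0]
wrist_force: [-0.1, -0.2, 0.0]
opening: 0.182
finger_force: 58.5
time: 14.48
eef_pos: [0.5429, 0.1893, 0.0328]
orientation: [0.0, 0.769, 0.639, 0.0]
wrist_force: [1.0, 0.4, 0.3]
opening: 0.4
finger_force: 0.0
time: 14.98
eef_pos: [0.5443, 0.1897, 0.1354]
orientation: [0.001, 0.769, 0.639, 0.002]
wrist_force: [0.1, -0.3, -0.7]
opening: 0.398
finger_force: 0.0
```

```bash
python3 -m inch '[[3,-27,0,0],[3,-27,0,0],[2,-27,0,0],[0,0,0,0],[0,0,-30,0],[0,0,-30,0],[0,0,-12,0],[0,0,0,0],[0,0,0,0]]' 55
python3 - <<'E'
from h import *
sc=capture("scene"); t=observe()["eef_pos"]; print(t); p=(.5525,.1084,-.1843)
g=np.array([(a,b,z) for z in(.084,) for a in(-14,0,14) for b in(-14,0,14)])*[.001,.001,1]
crop("scene",sc,(240,150,100,100),6,"w3",sets=[c2w(p,g)])
E
```

```text
time: 16.1
eef_pos: [0.5514, 0.1086, 0.0616]
orientation: [0.0, 0.769, 0.639, 0.001]
wrist_force: [1.1, -0.1, 0.4]
opening: 0.552
finger_force: 0.0
[0.55141877 0.10851058 0.06166593]
```

View pics/w3.png

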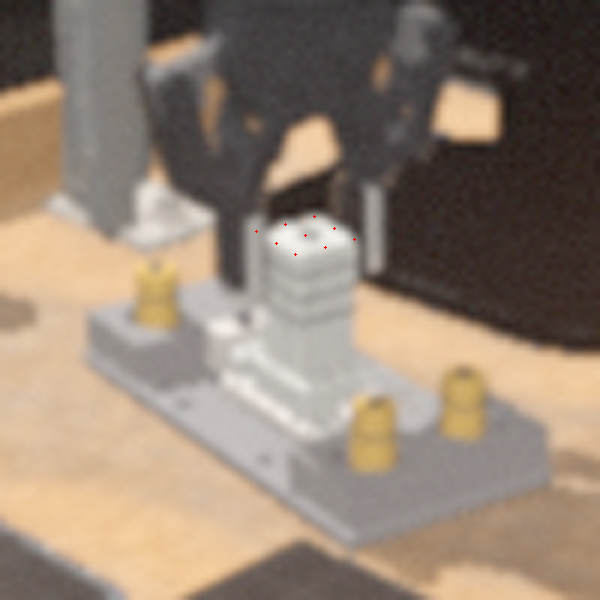

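Four spacers are standing at crop (157,295), (372,433) and (464,402), with the fourth behind the block. The pads straddle the block at (312,236). I lower a little and close lightly.

```bash
python3 -m inch '[[1,-1,-7,0],[0,0,0,0]]'; python3 -m inch '[[0,0,0,0],[0,0,0,0],[0,0,0,0],[0,0,0,0]]' 30
```

```text
time: 16.4
eef_pos: [0.5517, 0.1072, 0.0534]
orientation: [-0.0, 0.769, 0.639, -0.0]
wrist_force: [0.3, -0.3, 0.4]
opening: 0.553
finger_force: 0.0
time: 16.9
eef_pos: [0.5526, 0.1072, 0.0541]
orientation: [0.001, 0.769, 0.639, 0.001]
wrist_force: [4.8, -1.5, 1.5]
opening: 0.318
finger_force: 59.7
```

```bash
python3 -m inch '[[0,0,0,0],[0,0,0,0],[0,0,0,0]]' 31.8;  python3 -m inch '[[-0.6,-3.3,1,0],[0,0,0,0],[0,0,0,0]]'
```

```text
time: 17.27
eef_pos: [0.5526, 0.1072, 0.054]
orientation: [0.001, 0.769, 0.639, 0.001]
wrist_force: [4.5, -1.8, 0.3]
opening: 0.324
finger_force: 47.8
time: 17.65
eef_pos: [0.5507, 0.1042, 0.0544]
orientation: [-0.0, 0.769, 0.639, -0.0]
wrist_force: [3.0, 2.1, -6.7]
opening: 0.321
finger_force: 46.6
```

```bash
cat >> h.py <<'E'
def track():
    ref=cv2.imread("pics/w3.png",0); im=capture("scene"); x,y,w,h=240,150,100,100
    cur=cv2.cvtColor(cv2.resize(im[y:y+h,x:x+w],None,fx=6,fy=6,interpolation=cv2.INTER_CUBIC),cv2.COLOR_RGB2GRAY)
    cv2.imwrite("pics/last.png",cv2.resize(im[y:y+h,x:x+w,::-1],None,fx=6,fy=6,interpolation=cv2.INTER_CUBIC))
    for n,(x0,y0,x1,y1) in dict(end=(300,370,560,550),left=(80,260,220,400),hub=(262,350,345,440),grip=(270,260,350,345)).items():
        t=ref[y0:y1,x0:x1]; s=40; r=cv2.matchTemplate(cur[y0-s:y1+s,x0-s:x1+s],t,cv2.TM_CCOEFF_NORMED)
        _,v,_,l=cv2.minMaxLoc(r); print(n,(l[0]-s,l[1]-s),round(v,3))
    s=observe(); print(s["eef_pos"].round(4),s["wrist_force"].round(1),round(s["finger_force"],1))
E
python3 -m inch '[[0,0,0,0],[0,0,0,0]]' 32.5; python3 -c "
from h import *
track()"
```

```text
time: 17.9
eef_pos: [0.5509, 0.104, 0.0544]
orientation: [-0.0, 0.769, 0.639, -0.0]
wrist_force: [1.9, 0.6, -9.3]
opening: 0.322
finger_force: 19.1
end (1, 2) 0.958
left (0, 3) 0.964
hub (-1, 4) 0.927
grip (4, 3) 0.641
[0.5509 0.104  0.0544] [  1.9   1.2 -10. ] 18.4
```

```bash
python3 -m inch '[[-0.4,-2,-0.5,0],[0,0,0,0]]'; python3 -m inch '[[-0.4,-2,0.5,0],[0,0,0,0]]'; python3 -c "
from h import *
track()"
```

```text
time: 18.2
eef_pos: [0.5512, 0.1023, 0.0545]
orientation: [-0.0, 0.769, 0.639, 0.001]
wrist_force: [3.3, 4.0, -5.0]
opening: 0.325
finger_force: 12.4
time: 18.45
eef_pos: [0.5501, 0.0999, 0.0546]
orientation: [-0.0, 0.769, 0.639, -0.0]
wrist_force: [0.1, 2.3, -6.8]
opening: 0.322
finger_force: 11.9
end (4, 5) 0.939
left (1, 6) 0.961
hub (0, 5) 0.929
grip (10, 6) 0.677
[0.5501 0.0999 0.0546] [-0.6  1.5 -6.9] 11.9
```

```bash
python3 -m inch '[[-0.6,-3,1,0],[0,0,0,0]]'; python3 -m inch '[[-0.6,-3,1,0],[0,0,0,0]]'; python3 -c "
from h import *
track()"
```

```text
time: 18.75
eef_pos: [0.5493, 0.0966, 0.0553]
orientation: [-0.0, 0.769, 0.639, -0.001]
wrist_force: [1.4, -0.6, -13.7]
opening: 0.324
finger_force: 10.9
time: 19.0
eef_pos: [0.5489, 0.0937, 0.0566]
orientation: [-0.0, 0.769, 0.639, -0.0]
wrist_force: [0.1, 0.1, -14.2]
opening: 0.321
finger_force: 10.8
end (12, 7) 0.942
left (9, 9) 0.954
hub (11, 9) 0.879
grip (18, 7) 0.648
[0.5489 0.0938 0.0566] [ -0.3   0.9 -13.5] 10.8
```

The carrier slides because my lift unloads it (fz is about -14 N). I'll unload, let go, re-measure the carrier, and then rock by pressing on the block's top edge near the pivot side, where the press adds bench friction.

```bash
python3 -m inch '[[0,0,-1.5,0],[0,0,-1,0],[0,0,0,0]]'; python3 -m inch '[[0,0,0,0],[0,0,0,0]]' 45; python3 -m inch '[[0,0,25,0],[0,0,35,0],[0,0,0,0],[0,0,0,0]]'
cat >> h.py <<'E'
def pose():
    from scipy.optimize import least_squares
    ref=cv2.imread("pics/w3.png",0); im=capture("scene"); x,y,w,h=240,150,100,100
    cur=cv2.cvtColor(cv2.resize(im[y:y+h,x:x+w],None,fx=6,fy=6,interpolation=cv2.INTER_CUBIC),cv2.COLOR_RGB2GRAY)
    cv2.imwrite("pics/last.png",cv2.resize(im[y:y+h,x:x+w,::-1],None,fx=6,fy=6,interpolation=cv2.INTER_CUBIC))
    p0=np.array([.5525,.1084,-.1843]); D=[];P=[]
    for n,(b,m) in dict(end=((300,370,560,550),(0,-77,26)),left=((80,260,220,400),(-24,77,26)),gripT=((262,205,362,330),(0,0,75)),foot=((215,330,345,440),(-10,0,20))).items():
        x0,y0,x1,y1=b; t=ref[y0:y1,x0:x1]; s=45; r=cv2.matchTemplate(cur[y0-s:y1+s,x0-s:x1+s],t,cv2.TM_CCOEFF_NORMED)
        _,v,_,l=cv2.minMaxLoc(r); d=np.array(l)-s; print(n,d,round(v,3))
        if n in("end","left"): D.append(d/6); P.append(np.array(m)/1e3)
    P=np.array(P); u0=proj("scene",c2w(p0,P))
    f=least_squares(lambda q:(proj("scene",c2w(p0+q,P))-u0-D).ravel(),[0,0,0],x_scale=[.01,.01,.1]); p=p0+f.x
    print("carrier",p.round(4),"shift mm",(f.x[:2]*1e3).round(1),"yaw deg",np.degrees(f.x[2]).round(2)); return p
E
python3 -c "
from h import *
pose()"
```

```text
time: 19.42
eef_pos: [0.5495, 0.0941, 0.0546]
orientation: [0.0, 0.769, 0.639, 0.0]
wrist_force: [-1.3, -1.0, -3.3]
opening: 0.326
finger_force: 12.2
time: 19.68
eef_pos: [0.5497, 0.0941, 0.0546]
orientation: [0.0, 0.769, 0.639, 0.0]
wrist_force: [0.5, 0.6, -0.3]
opening: 0.45
finger_force: 0.0
time: 20.18
eef_pos: [0.5491, 0.094, 0.1138]
orientation: [-0.0, 0.769, 0.639, -0.0]
wrist_force: [-0.2, 0.5, -0.2]
opening: 0.449
finger_force: 0.0
end [14 13] 0.808
left [ 9 11] 0.957
gripT [11 11] 0.97
foot [11 12] 0.94
carrier [ 0.548   0.0973 -0.1788] shift mm [ -4.5 -11.1] yaw deg 0.32
```

```bash
python3 -m inch '[[-3.5,-18,0,0],[0,0,0,0],[0,0,0,0],[0,0,-15,0],[0,0,-5,0],[0,0,-5,0],[0,0,0,0],[0,0,0,0]]' 0; python3 -m inch '[[0,0,-2,0],[0,0,0,0]]';python3 -m inch '[[0,0,-2,0],[0,0,0,0]]'
```

```text
time: 21.22
eef_pos: [0.5459, 0.076, 0.0895]
orientation: [0.0, 0.769, 0.639, 0.0]
wrist_force: [0.3, -0.0, 0.1]
opening: -0.001
finger_force: 0.0
time: 21.48
eef_pos: [0.5457, 0.076, 0.0872]
orientation: [-0.0, 0.769, 0.639, -0.0]
wrist_force: [0.6, -0.1, -0.3]
opening: -0.003
finger_force: 0.0
time: 21.72
eef_pos: [0.5456, 0.076, 0.0851]
orientation: [-0.0, 0.769, 0.639, -0.0]
wrist_force: [-0.6, -0.0, -0.2]
opening: 0.002
finger_force: 0.0
```

```bash
python3 -m inch '[[0,0,-2,0],[0,0,0,0]]';python3 -m inch '[[0,0,-1,0],[0,0,0,0]]'
```

```text
time: 21.98
eef_pos: [0.546, 0.076, 0.0838]
orientation: [0.0, 0.769, 0.639, 0.0]
wrist_force: [-1.7, -0.2, 9.0]
opening: -0.002
finger_force: 4.4
time: 22.22
eef_pos: [0.5464, 0.0759, 0.0835]
orientation: [0.001, 0.769, 0.639, 0.001]
wrist_force: [-4.2, -1.5, 19.1]
opening: -0.0
finger_force: 9.5
```

```bash
python3 -m inch '[[0,0,-1.5,0],[0,0,0,0]]';python3 -m inch '[[-0.2,-1,0,0],[-0.2,-1,0,0],[0,0,0,0]]'; python3 -m inch '[[-0.2,-1,0,0],[-0.2,-1,0,0],[0,0,0,0]]'; python3 -c "
from h import *
pose()"
```

```text
time: 22.48
eef_pos: [0.547, 0.0758, 0.0832]
orientation: [0.001, 0.769, 0.639, 0.001]
wrist_force: [-7.7, -1.8, 34.1]
opening: 0.001
finger_force: 17.5
time: 22.85
eef_pos: [0.547, 0.075, 0.0831]
orientation: [0.001, 0.769, 0.639, 0.003]
wrist_force: [-4.6, 7.7, 31.9]
opening: 0.0
finger_force: 15.9
time: 23.22
eef_pos: [0.5468, 0.0736, 0.0832]
orientation: [0.0, 0.769, 0.639, 0.003]
wrist_force: [-3.3, 11.1, 33.1]
opening: -0.004
finger_force: 16.0
end [13 13] 0.803
left [ 9 11] 0.957
gripT [-13  17] 0.815
foot [13 12] 0.905
carrier [ 0.5479  0.0974 -0.1817] shift mm [ -4.6 -11. ] yaw deg 0.15
```

The carrier holds and the side force is building. I continue.

```bash
python3 -m inch '[[-0.3,-1.5,0,0],[-0.3,-1.5,0,0],[0,0,0,0]]'; python3 -m inch '[[-0.3,-1.5,0,0],[-0.3,-1.5,0,0],[0,0,0,0]]'; python3 -c "
from h import *
pose()"
```

```text
time: 23.65
eef_pos: [0.5467, 0.0705, 0.0837]
orientation: [0.001, 0.769, 0.639, 0.004]
wrist_force: [-3.9, 10.5, 37.8]
opening: -0.001
finger_force: 18.4
time: 24.02
eef_pos: [0.5465, 0.0673, 0.0842]
orientation: [0.001, 0.769, 0.639, 0.004]
wrist_force: [-4.7, 9.6, 42.7]
opening: -0.001
finger_force: 20.7
end [13 12] 0.774
left [ 9 11] 0.958
gripT [-6 16] 0.786
foot [14 11] 0.8
carrier [ 0.5482  0.0978 -0.1802] shift mm [ -4.3 -10.6] yaw deg 0.23
```

The block tilts, with the tool rising and the carrier still. I continue along the arc.

```bash
python3 -m inch '[[-0.3,-1.5,0.2,0],[-0.3,-1.5,0.3,0],[0,0,0,0]]'; python3 -m inch '[[-0.3,-1.5,0.2,0],[-0.3,-1.5,0.2,0],[0,0,0,0]]'; python3 -c "
from h import *
pose()"
```

```text
time: 24.45
eef_pos: [0.546, 0.0638, 0.0847]
orientation: [0.002, 0.769, 0.639, 0.004]
wrist_force: [-3.8, 5.1, 44.3]
opening: -0.003
finger_force: 21.1
time: 24.82
eef_pos: [0.5454, 0.0606, 0.085]
orientation: [0.002, 0.769, 0.639, 0.004]
wrist_force: [-3.2, 5.8, 41.8]
opening: 0.003
finger_force: 20.2
end [13 12] 0.758
left [ 9 11] 0.958
gripT [ 4 15] 0.744
foot [13 12] 0.637
carrier [ 0.5482  0.0978 -0.1802] shift mm [ -4.3 -10.6] yaw deg 0.23
```

View pics/last.png

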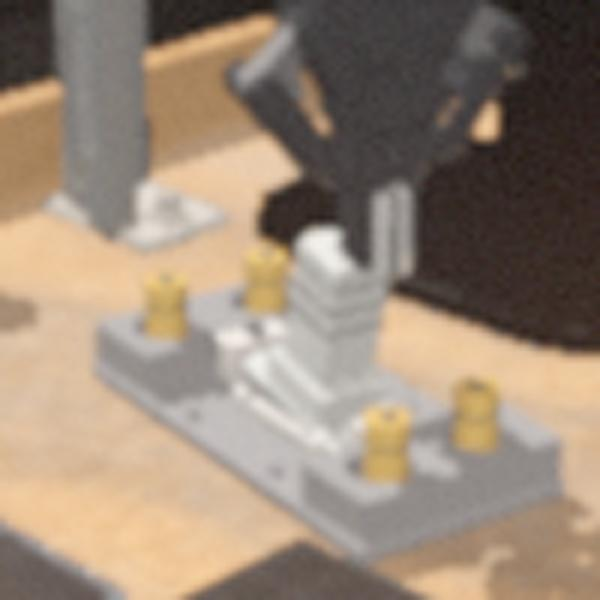

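The block is tilted with its left foot end raised at crop (250,360), and the carrier and spacers are in place. I push slightly further, then back off so it rests on the nose.

```bash
python3 -m inch '[[-0.3,-1.5,0.2,0],[-0.3,-1,0,0],[0,0,0,0]]'; python3 -m inch '[[0,0,2.5,0],[0,0,2.5,0],[0,0,5,0],[0,0,20,0],[0,0,0,0]]'; python3 -c "
from h import *
pose()
ref=cv2.imread('pics/w3.png'); cur=cv2.imread('pics/last.png'); cv2.imwrite('pics/cmp.png',np.hstack([cur[180:480,180:480]]))"
```

```text
time: 25.25
eef_pos: [0.5449, 0.0579, 0.0853]
orientation: [0.002, 0.769, 0.639, 0.003]
wrist_force: [-3.7, 3.3, 41.9]
opening: -0.0
finger_force: 20.1
time: 25.88
eef_pos: [0.5425, 0.0575, 0.1126]
orientation: [0.001, 0.769, 0.639, 0.001]
wrist_force: [0.1, -0.2, -0.1]
opening: 0.0
finger_force: 0.0
end [13 12] 0.705
left [ 9 11] 0.958
gripT [27  9] 0.905
foot [14 11] 0.717
carrier [ 0.5482  0.0978 -0.1802] shift mm [ -4.3 -10.6] yaw deg 0.23
```

The block stays tilted on its own, with its left end over the nose. Next I grip it firmly and test a slow lift of the right end while watching the force.

```bash
python3 -m inch '[[3.5,24.5,0,0],[0,0,0,0],[0,0,0,0],[0,0,-25,0],[0,0,-20,0],[0,0,-9.5,0],[0,0,0,0],[0,0,0,0]]' 55; python3 -m inch '[[0,0,0,0],[0,0,0,0],[0,0,0,0],[0,0,0,0]]' 20; python3 -c "
from h import *
pose()"
```

```text
time: 26.92
eef_pos: [0.5458, 0.0819, 0.0579]
orientation: [0.0, 0.769, 0.639, 0.0]
wrist_force: [-0.2, 0.1, -0.8]
opening: 0.547
finger_force: 0.0
time: 27.42
eef_pos: [0.5461, 0.0819, 0.058]
orientation: [0.001, 0.769, 0.639, 0.001]
wrist_force: [1.1, -1.5, 7.1]
opening: 0.32
finger_force: 59.2
end [14 11] 0.854
left [ 9 11] 0.958
gripT [42  7] 0.701
foot [13 10] 0.739
carrier [ 0.5487  0.098  -0.1759] shift mm [ -3.8 -10.4] yaw deg 0.48
```

```bash
python3 -m inch '[[0,0,1,0],[0,0,0,0]]'; python3 -m inch '[[0,0,0.7,0],[0,0,0,0]]'; python3 -c "
from h import *
pose()"
```

```text
time: 27.72
eef_pos: [0.5459, 0.082, 0.0584]
orientation: [0.0, 0.769, 0.639, 0.0]
wrist_force: [4.4, -2.4, -4.2]
opening: 0.317
finger_force: 60.6
time: 27.98
eef_pos: [0.5455, 0.0821, 0.0586]
orientation: [-0.0, 0.769, 0.639, 0.0]
wrist_force: [5.5, 0.1, -10.4]
opening: 0.319
finger_force: 59.9
end [13 10] 0.854
left [ 7 12] 0.96
gripT [42  5] 0.689
foot [11 11] 0.717
carrier [ 0.5483  0.0985 -0.1699] shift mm [-4.2 -9.9] yaw deg 0.82
```

A slow lift starts to tip the carrier at about 10 N, so the peak has to be passed quickly. I press down for a little run-up, then make a short fast lift; the carrier's inertia holds it for those milliseconds.

```bash
python3 -m inch '[[0.4,0,-2,0],[0,0,-1.5,0],[0,0,0,0]]'; python3 -m inch '[[0,0,50,0],[0,0,0,0],[0,0,0,0]]'; python3 -c "
from h import *
pose()"
```

```text
time: 28.4
eef_pos: [0.5463, 0.0824, 0.0575]
orientation: [0.001, 0.769, 0.639, 0.001]
wrist_force: [-5.3, 2.4, 30.9]
opening: 0.32
finger_force: 65.4
time: 28.78
eef_pos: [0.5452, 0.0821, 0.1049]
orientation: [-0.0, 0.769, 0.639, -0.0]
wrist_force: [-1.9, -0.0, -2.0]
opening: 0.317
finger_force: 66.6
end [14 13] 0.783
left [ 3 15] 0.954
gripT [-10  12] 0.511
foot [ 3 13] 0.423
carrier [ 0.5459  0.0971 -0.1554] shift mm [ -6.6 -11.3] yaw deg 1.65
```

View pics/last.png

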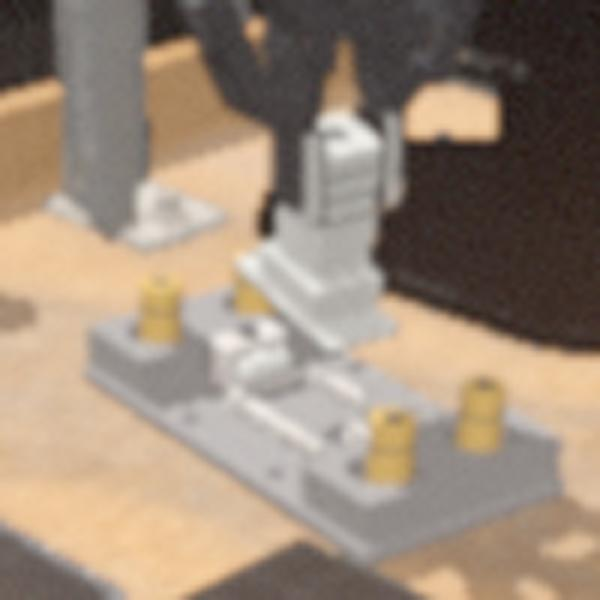

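The block is free of both catches, tilted left-end-up in the grip, and the carrier is flat with all four spacers in. Next I lower its right foot onto the right nose and level it there.

```bash
python3 -m inch '[[-2.5,-3,-12,1.3],[0,0,-10,0],[0,0,-4,0],[0,0,0,0]]'; python3 -m inch '[[0,0,-2,0],[0,0,0,0]]';python3 -m inch '[[0,0,-2,0],[0,0,0,0]]'
```

```text
time: 29.32
eef_pos: [0.5431, 0.079, 0.079]
orientation: [-0.0, 0.762, 0.648, -0.0]
wrist_force: [0.7, 0.3, -2.0]
opening: 0.321
finger_force: 66.5
time: 29.58
eef_pos: [0.5434, 0.0791, 0.0776]
orientation: [0.0, 0.762, 0.648, 0.0]
wrist_force: [0.7, -0.1, -1.6]
opening: 0.319
finger_force: 66.5
time: 29.82
eef_pos: [0.5432, 0.079, 0.0754]
orientation: [-0.0, 0.762, 0.648, -0.0]
wrist_force: [0.0, 0.0, -1.8]
opening: 0.315
finger_force: 66.5
```

```bash
python3 -m inch '[[0,0,-1,0],[0,0,0,0]]';python3 -m inch '[[0,0,-1,0],[0,0,0,0]]'; python3 -m inch '[[0,0,-1,0],[0,0,0,0]]'
```

```text
time: 30.08
eef_pos: [0.5433, 0.079, 0.0744]
orientation: [-0.0, 0.762, 0.648, -0.0]
wrist_force: [0.6, 0.1, -1.7]
opening: 0.313
finger_force: 66.5
time: 30.32
eef_pos: [0.5433, 0.079, 0.0734]
orientation: [-0.0, 0.762, 0.648, -0.0]
wrist_force: [-0.7, 0.1, -1.5]
opening: 0.317
finger_force: 66.5
time: 30.58
eef_pos: [0.5434, 0.079, 0.0727]
orientation: [0.0, 0.762, 0.648, 0.0]
wrist_force: [-1.5, -0.7, 2.9]
opening: 0.318
finger_force: 67.3
```

```bash
python3 -m inch '[[0,0,0,0],[0,0,0,0]]' 32.3;python3 -m inch '[[0.5,3,-1.2,0],[0,0,0,0]]'; python3 -m inch '[[0.5,3,-1.2,0],[0,0,0,0]]'; python3 -c "
from h import *
pose()"
```

```text
time: 30.82
eef_pos: [0.5434, 0.0791, 0.0726]
orientation: [0.0, 0.762, 0.648, 0.0]
wrist_force: [0.6, 1.4, 1.6]
opening: 0.324
finger_force: 23.5
time: 31.08
eef_pos: [0.5437, 0.0823, 0.071]
orientation: [-0.0, 0.762, 0.648, -0.0]
wrist_force: [0.4, 1.0, -0.8]
opening: 0.323
finger_force: 23.0
time: 31.32
eef_pos: [0.5441, 0.0852, 0.0698]
orientation: [-0.0, 0.762, 0.648, -0.0]
wrist_force: [-0.0, -0.0, -2.5]
opening: 0.322
finger_force: 23.0
end [12 10] 0.808
left [ 3 15] 0.952
gripT [ 23 -19] 0.646
foot [ 3 14] 0.564
carrier [ 0.5467  0.0985 -0.1568] shift mm [-5.8 -9.9] yaw deg 1.58
```

```bash
python3 -m inch '[[0,0,12,0],[-1.3,-8,0,0],[-1.3,-8,0,0],[0,0,0,0]]';python3 -m inch '[[0,0,-2,0],[0,0,0,0]]';python3 -m inch '[[0,0,-1,0],[0,0,0,0]]'; python3 -m inch '[[0,0,-1,0],[0,0,0,0]]'
```

```text
time: 31.88
eef_pos: [0.5415, 0.0682, 0.082]
orientation: [-0.0, 0.762, 0.647, -0.0]
wrist_force: [-0.5, -0.7, -2.4]
opening: 0.327
finger_force: 23.0
time: 32.12
eef_pos: [0.5415, 0.0691, 0.0798]
orientation: [-0.0, 0.762, 0.648, -0.0]
wrist_force: [0.1, 0.9, -1.8]
opening: 0.317
finger_force: 23.0
time: 32.38
eef_pos: [0.5416, 0.0691, 0.079]
orientation: [-0.0, 0.762, 0.648, -0.0]
wrist_force: [-0.5, -0.0, -0.5]
opening: 0.323
finger_force: 23.0
time: 32.62
eef_pos: [0.5417, 0.0691, 0.078]
orientation: [-0.0, 0.762, 0.648, -0.0]
wrist_force: [-0.4, -0.1, -1.7]
opening: 0.331
finger_force: 23.0
```

```bash
python3 -m inch '[[0,0,-1,0],[0,0,0,0]]';python3 -m inch '[[0,0,-1,0],[0,0,0,0]]'; python3 -m inch '[[0,0,-1,0],[0,0,0,0]]'
```

```text
time: 32.88
eef_pos: [0.5419, 0.0692, 0.0777]
orientation: [0.0, 0.762, 0.648, 0.0]
wrist_force: [-2.6, 1.6, 7.6]
opening: 0.325
finger_force: 23.9
time: 33.12
eef_pos: [0.5422, 0.0694, 0.0774]
orientation: [0.0, 0.762, 0.648, 0.001]
wrist_force: [-3.7, 3.6, 18.7]
opening: 0.324
finger_force: 25.1
time: 33.38
eef_pos: [0.5425, 0.0698, 0.077]
orientation: [0.0, 0.762, 0.648, 0.002]
wrist_force: [-4.7, 6.7, 26.5]
opening: 0.326
finger_force: 26.1
```

```bash
python3 -m inch '[[0.2,1,0,0],[0.3,2,-1,0],[0,0,0,0]]' 32.6; python3 -m inch '[[0.5,3,-1.2,0],[0,0,0,0]]'; python3 -m inch '[[0.5,3,-1.2,0],[0,0,0,0]]'; python3 -c "
from h import *
pose()"
```

```text
time: 33.75
eef_pos: [0.5428, 0.0726, 0.075]
orientation: [0.0, 0.762, 0.648, 0.001]
wrist_force: [-1.7, 4.7, 11.4]
opening: 0.323
finger_force: 10.3
time: 34.0
eef_pos: [0.5431, 0.0755, 0.0735]
orientation: [0.0, 0.762, 0.648, 0.001]
wrist_force: [-0.6, 3.3, 6.6]
opening: 0.326
finger_force: 9.8
time: 34.25
eef_pos: [0.5435, 0.0783, 0.0721]
orientation: [0.0, 0.762, 0.648, 0.0]
wrist_force: [-1.5, 2.5, 4.5]
opening: 0.327
finger_force: 9.6
end [12 10] 0.767
left [ 3 15] 0.952
gripT [ 41 -24] 0.679
foot [ 26 -20] 0.538
carrier [ 0.5467  0.0985 -0.1568] shift mm [-5.8 -9.9] yaw deg 1.58
```

```bash
cat >> h.py <<'E'
def tilt():
    im=capture("scene"); x0,y0,w,h=240,130,110,120; t=observe()["eef_pos"]; yaw=-.1568
    g=cv2.cvtColor(cv2.resize(im[y0:y0+h,x0:x0+w],None,fx=6,fy=6,interpolation=cv2.INTER_CUBIC),cv2.COLOR_RGB2GRAY)
    def ang(d,p): a=proj("scene",np.array([p,p+d*.02])); v=a[1]-a[0]; return np.degrees(np.arctan2(v[1],v[0]))%180
    c,s=np.cos(yaw),np.sin(yaw); ey=np.array([-s,c,0]); ez=np.array([0,0,1.])
    for th in(0,.05,.1,.15,.2,.25): print(th,"z-edge",ang(ez*np.cos(th)-ey*np.sin(th),t).round(1),"foot",ang(ey*np.cos(th)+ez*np.sin(th),t-[0,0,.04]).round(1))
    L=cv2.createLineSegmentDetector().detect(g)[0][:,0]; u=(proj("scene",t)[0]-[x0,y0])*6; print("tcp",u.round())
    for l in sorted(L,key=lambda l:-np.hypot(l[2]-l[0],l[3]-l[1])):
        m=(l[:2]+l[2:])/2; n=np.hypot(l[2]-l[0],l[3]-l[1])
        if n>32 and abs(m[0]-u[0])<110 and -90<m[1]-u[1]<170: print(m.round(),round(n),round(np.degrees(np.arctan2(l[3]-l[1],l[2]-l[0]))%180,1))
E
python3 -c "
from h import *
tilt()"
```

```text
0 z-edge 90.3 foot 30.9
0.05 z-edge 92.2 foot 34.0
0.1 z-edge 94.2 foot 36.9
0.15 z-edge 96.3 foot 39.6
0.2 z-edge 98.4 foot 42.2
0.25 z-edge 100.7 foot 44.6
tcp [340. 408.]
[406. 360.] 81 95.4
[306. 376.] 70 90.3
[422. 426.] 70 19.8
[358. 318.] 59 26.6
[390. 371.] 55 91.1
[380. 391.] 40 87.5
[276. 385.] 35 98.9
[290. 410.] 33 38.8
```

```bash
python3 -m inch '[[0.5,3,-1.2,0],[0,0,0,0]]'; python3 -m inch '[[0.5,3,-1.2,0],[0,0,0,0]]';python3 -m inch '[[0.3,2,-0.5,0],[0,0,0,0]]'; python3 -c "
from h import *
tilt();pose()"
```

```text
time: 34.6
eef_pos: [0.544, 0.0813, 0.0706]
orientation: [0.0, 0.762, 0.648, 0.0]
wrist_force: [0.9, 1.7, 3.8]
opening: 0.326
finger_force: 9.4
time: 34.85
eef_pos: [0.5444, 0.0842, 0.0692]
orientation: [0.0, 0.762, 0.648, 0.0]
wrist_force: [1.0, 0.8, 1.0]
opening: 0.323
finger_force: 9.1
time: 35.1
eef_pos: [0.5443, 0.0861, 0.0686]
orientation: [-0.0, 0.762, 0.648, -0.0]
wrist_force: [-0.0, -0.9, 0.4]
opening: 0.327
finger_force: 8.9
0 z-edge 90.2 foot 31.0
0.05 z-edge 92.1 foot 34.1
0.1 z-edge 94.0 foot 37.0
0.15 z-edge 96.1 foot 39.7
0.2 z-edge 98.2 foot 42.3
0.25 z-edge 100.5 foot 44.7
tcp [328. 410.]
[293. 379.] 71 89.1
[300. 546.] 57 31.1
[378. 362.] 55 90.1
[235. 323.] 50 31.0
[262. 385.] 43 85.9
end [13 10] 0.796
left [ 3 15] 0.952
gripT [ 30 -21] 0.718
foot [ 4 14] 0.623
carrier [ 0.5468  0.0983 -0.1538] shift mm [ -5.7 -10.1] yaw deg 1.75
```

```bash
cat >> h.py <<'E'
def fitblock(yaw=-.155):
    from scipy.optimize import minimize
    capture("scene"); t=observe()["eef_pos"]; u=proj("scene",t)[0]
    for d in regions_of("scene","locating_block"):
        e=d["extent"]
        if abs(e[0]+e[2]/2-u[0])>25 or abs(e[1]+e[3]/2-u[1])>40: continue
        m=d["region"]; print(round(d["score"],2),[int(v) for v in e],int(m.sum()),u.round())
        c,s=np.cos(yaw),np.sin(yaw); ex=np.array([c,s,0]); ey=np.array([-s,c,0]); ez=np.array([0,0,1.])
        def iou(q):
            y,z,th,x=q; by=ey*np.cos(th)+ez*np.sin(th); bz=ez*np.cos(th)-ey*np.sin(th); k=8
            o=np.r_[t[:2],0]+ex*x+ey*y+ez*z; x0,y0=int(u[0])-40,int(u[1])-45; mk=np.zeros((90*k,80*k),np.uint8)
            for X,Y,a,b in((17,35,0,4),(16,20,4,20),(14,14,20,76)):
                P=np.array([o+ex*i*X/1e3+by*j*Y/1e3+bz*l/1e3 for i in(-1,1) for j in(-1,1) for l in(a,b)])
                h=cv2.convexHull(((proj("scene",P)+.5-[x0,y0])*k).astype(np.float32)); cv2.fillConvexPoly(mk,h.astype(np.int32),1)
            mk=cv2.resize(mk.astype(np.float32),(80,90),interpolation=cv2.INTER_AREA); r=m[y0:y0+90,x0:x0+80].astype(np.float32)
            return -np.minimum(mk,r).sum()/np.maximum(mk,r).sum()
        best=min((minimize(iou,[y0,t[2]-.045,th,0],method="Nelder-Mead",options=dict(initial_simplex=np.array([[y0,t[2]-.045,th,0],[y0+.005,t[2]-.045,th,0],[y0,t[2]-.04,th,0],[y0,t[2]-.045,th+.06,0],[y0,t[2]-.045,th,.004]]),maxfev=150)) for th in(-.1,.05,.2) for y0 in (0,.01)),key=lambda f:f.fun)
        print("y,z of underside centre rel tcp/bench, tilt, x:",best.x.round(4),"IoU",round(-best.fun,3)); print("foot L/R z", best.x[1]+.035*np.sin(best.x[2]),best.x[1]-.035*np.sin(best.x[2]))
E
python3 -c "
from h import *
fitblock()"
```

```text
0.71 [284, 184, 23, 35] 438 [295. 198.]
y,z of underside centre rel tcp/bench, tilt, x: [ 0.0289  0.0053 -0.1419  0.0212] IoU 0.724
foot L/R z 0.0003424202490390693 0.010243548501503056
```

```bash
python3 - <<'E'
s=open('h.py').read()
i=s.index("        best=min(")
s=s[:i]+'''        for th in np.arange(-.15,.31,.05):
            b=min(((iou([y,z,th,0]),y,z) for y in np.arange(-.012,.0161,.004) for z in np.arange(t[2]-.06,t[2]-.0339,.003)))
            print(th.round(2),"IoU",round(-b[0],3),"y",round(b[1],3),"z",round(b[2],4))
'''
open('h.py','w').write(s)
E
python3 -c "
from h import *
fitblock()"
```

```text
0.92 [284, 182, 19, 39] 456 [295. 198.]
-0.15 IoU 0.697 y 0.0 z 0.0236
-0.1 IoU 0.694 y 0.0 z 0.0236
-0.05 IoU 0.695 y 0.004 z 0.0236
0.0 IoU 0.692 y 0.004 z 0.0206
0.05 IoU 0.685 y 0.004 z 0.0236
0.1 IoU 0.68 y 0.008 z 0.0236
0.15 IoU 0.68 y 0.008 z 0.0236
0.2 IoU 0.671 y 0.008 z 0.0236
0.25 IoU 0.662 y 0.012 z 0.0236
0.3 IoU 0.658 y 0.012 z 0.0266
0.45 [251, 198, 86, 47] 1565 [295. 198.]
-0.15 IoU 0.057 y 0.016 z 0.0086
-0.1 IoU 0.059 y 0.016 z 0.0086
-0.05 IoU 0.061 y -0.012 z 0.0086Traceback (most recent call last):
  File "<string>", line 3, in <module>
    fitblock()
    ~~~~~~~~^^
  File "h.py", line 71, in fitblock
    b=min(((iou([y,z,th,0]),y,z) for y in np.arange(-.012,.0161,.004) for z in np.arange(t[2]-.06,t[2]-.0339,.003)))
  File "h.py", line 71, in <genexpr>
    b=min(((iou([y,z,th,0]),y,z) for y in np.arange(-.012,.0161,.004) for z in np.arange(t[2]-.06,t[2]-.0339,.003)))
            ~~~^^^^^^^^^^^^
  File "h.py", line 67, in iou
    h=cv2.convexHull(((proj("scene",P)+.5-[x0,y0])*k).astype(np.float32)); cv2.fillConvexPoly(mk,h.astype(np.int32),1)
                       ~~~~^^^^^^^^^^^
  File "h.py", line 5, in proj
    m=camera_model(c); P=np.atleast_2d(P); q=P@m["extrinsics"][:3,:3].T+m["extrinsics"][:3,3]
ValueError: time passes only in moves, steps and waits
```

The fit suggests the block is near level at about 23 mm. To be sure, I centre it and set it lightly on both noses, which levels it mechanically.

```bash
python3 -m inch '[[0,0,6,0],[1,6.5,0,0],[0,0,0,0]]'; python3 -m inch '[[0,0,-4,0],[0,0,0,0]]'; python3 -m inch '[[0,0,-1,0],[0,0,0,0]]'; python3 -m inch '[[0,0,-1,0],[0,0,0,0]]'
```

```text
time: 35.78
eef_pos: [0.5456, 0.0931, 0.0749]
orientation: [0.0, 0.762, 0.648, 0.0]
wrist_force: [-0.0, -0.2, -2.0]
opening: 0.325
finger_force: 8.7
time: 36.02
eef_pos: [0.5452, 0.0925, 0.0703]
orientation: [-0.0, 0.762, 0.648, -0.0]
wrist_force: [0.2, -0.5, -0.9]
opening: 0.329
finger_force: 8.7
time: 36.28
eef_pos: [0.5455, 0.0925, 0.0697]
orientation: [-0.0, 0.762, 0.648, -0.0]
wrist_force: [-0.5, 0.5, -1.8]
opening: 0.326
finger_force: 8.7
time: 36.52
eef_pos: [0.5455, 0.0925, 0.0688]
orientation: [0.0, 0.762, 0.648, 0.0]
wrist_force: [-0.1, -0.5, -1.3]
opening: 0.329
finger_force: 8.7
```

```bash
python3 -m inch '[[0,0,-0.7,0],[0,0,0,0]]'; python3 -m inch '[[0,0,-0.7,0],[0,0,0,0]]'; python3 -m inch '[[0,0,-0.7,0],[0,0,0,0]]'
```

```text
time: 36.78
eef_pos: [0.5455, 0.0925, 0.0681]
orientation: [0.0, 0.762, 0.648, -0.0]
wrist_force: [-0.2, -0.3, -2.0]
opening: 0.33
finger_force: 8.7
time: 37.02
eef_pos: [0.5455, 0.0925, 0.0673]
orientation: [-0.0, 0.762, 0.648, -0.0]
wrist_force: [-0.5, 0.7, -2.0]
opening: 0.327
finger_force: 8.7
time: 37.28
eef_pos: [0.5455, 0.0925, 0.0666]
orientation: [-0.0, 0.762, 0.648, -0.0]
wrist_force: [-0.1, -1.1, -1.7]
opening: 0.326
finger_force: 8.7
```

```bash
python3 -m inch '[[0,0,-0.7,0],[0,0,0,0]]'; python3 -m inch '[[0,0,-0.7,0],[0,0,0,0]]'; python3 -m inch '[[0,0,-0.7,0],[0,0,0,0]]'
```

```text
time: 37.52
eef_pos: [0.5454, 0.0925, 0.0659]
orientation: [-0.0, 0.762, 0.648, -0.0]
wrist_force: [0.8, -0.1, -1.7]
opening: 0.322
finger_force: 8.7
time: 37.78
eef_pos: [0.5455, 0.0925, 0.0652]
orientation: [-0.0, 0.762, 0.648, -0.0]
wrist_force: [-0.6, 0.7, -1.3]
opening: 0.333
finger_force: 8.7
time: 38.02
eef_pos: [0.5454, 0.0925, 0.0645]
orientation: [-0.0, 0.762, 0.648, -0.0]
wrist_force: [0.3, 0.8, -2.0]
opening: 0.327
finger_force: 8.7
```

```bash
python3 -m inch '[[0,0,-0.7,0],[0,0,0,0]]'; python3 -m inch '[[0,0,-0.7,0],[0,0,0,0]]'; python3 -m inch '[[0,0,-0.7,0],[0,0,0,0]]'; python3 -c "
from h import *
tilt()"
```

```text
time: 38.28
eef_pos: [0.5455, 0.0925, 0.0638]
orientation: [-0.0, 0.762, 0.648, -0.0]
wrist_force: [0.5, -0.8, -1.7]
opening: 0.33
finger_force: 8.7
time: 38.52
eef_pos: [0.5456, 0.0926, 0.0633]
orientation: [0.0, 0.762, 0.648, 0.0]
wrist_force: [0.2, -0.0, -0.2]
opening: 0.326
finger_force: 8.9
time: 38.78
eef_pos: [0.5457, 0.0928, 0.0629]
orientation: [-0.0, 0.762, 0.648, 0.0]
wrist_force: [-1.2, 2.7, 4.7]
opening: 0.323
finger_force: 9.7
0 z-edge 90.1 foot 31.2
0.05 z-edge 92.0 foot 34.3
0.1 z-edge 93.9 foot 37.2
0.15 z-edge 96.0 foot 39.9
0.2 z-edge 98.1 foot 42.5
0.25 z-edge 100.4 foot 44.9
tcp [318. 417.]
[289. 540.] 81 30.9
[382. 365.] 77 91.5
[225. 331.] 69 32.5
[285. 387.] 68 89.3
[254. 378.] 60 90.5
[303. 536.] 60 28.4
```

```bash
python3 -m inch '[[0.1,0.4,-0.5,0],[0,0,0,0]]'; python3 -m inch '[[0,0.2,-0.7,0],[0,0,0,0]]'; python3 -c "
from h import *
tilt(); print(observe()['torque'])"
```

```text
time: 39.08
eef_pos: [0.5459, 0.0933, 0.0625]
orientation: [-0.0, 0.762, 0.648, 0.001]
wrist_force: [-1.4, 3.2, 6.3]
opening: 0.324
finger_force: 9.9
time: 39.33
eef_pos: [0.546, 0.0936, 0.0619]
orientation: [0.0, 0.762, 0.648, 0.001]
wrist_force: [-1.0, 4.0, 8.0]
opening: 0.324
finger_force: 10.1
0 z-edge 90.1 foot 31.3
0.05 z-edge 92.0 foot 34.4
0.1 z-edge 93.9 foot 37.2
0.15 z-edge 96.0 foot 40.0
0.2 z-edge 98.1 foot 42.5
0.25 z-edge 100.4 foot 44.9
tcp [317. 419.]
[290. 542.] 77 30.2
[283. 387.] 71 90.4
[253. 378.] 62 87.6
[382. 375.] 57 95.6
[332. 329.] 52 21.6
[366. 356.] 46 89.4
[305. 537.] 34 25.3
[ 0.71015636  0.30735523 -0.0745233 ]
```

```bash
python3 -m inch '[[0,0,10,0],[0,0,17,0],[0,0,0,0],[0,0,0,0]]' 20
python3 - <<'E'
from h import *
im=capture("scene"); t=observe()["eef_pos"]; u=proj("scene",t)[0]; print(t.round(4),u.round(1))
hsv=cv2.cvtColor(im,cv2.COLOR_RGB2HSV); x0,y0=int(u[0])-22,int(u[1])-4
k=6; g=cv2.resize(im[y0:y0+32,x0:x0+44],None,fx=k,fy=k,interpolation=cv2.INTER_CUBIC); gg=cv2.cvtColor(g,cv2.COLOR_RGB2GRAY)
L=cv2.createLineSegmentDetector().detect(gg)[0][:,0]
for l in L:
    n=np.hypot(l[2]-l[0],l[3]-l[1])
    if n>18: print(((l[:2]+l[2:])/2/k).round(1),round(n),round(np.degrees(np.arctan2(l[3]-l[1],l[2]-l[0]))%180,1))
yaw=-.155; ey=np.array([-np.sin(yaw),np.cos(yaw),0]); ex=np.array([np.cos(yaw),np.sin(yaw),0])
for th in(-.2,-.1,0,.1,.2):
    by=ey*np.cos(th)+np.array([0,0,np.sin(th)]); bz=np.array([0,0,np.cos(th)])-ey*np.sin(th); o=t-.041*bz
    C=[o-.017*ex+s*.035*by for s in(1,-1)]+[o-.017*ex+s*.035*by+.004*bz for s in(1,-1)]+[o+.017*ex-.035*by]
    a=proj("scene",np.array(C))-[x0,y0]; v=a[1]-a[0]; print(th,"front edge",a[0].round(1),a[1].round(1),"top of front",a[2].round(1),a[3].round(1),"right corner",a[4].round(1),"angle",np.degrees(np.arctan2(v[1],v[0])).round(1))
E
```

```text
time: 39.88
eef_pos: [0.5454, 0.0931, 0.0879]
orientation: [-0.0, 0.762, 0.648, -0.0]
wrist_force: [0.4, -0.3, -1.9]
opening: 0.319
finger_force: 59.5
[0.5453 0.0931 0.0878] [292.8 189.9]
[37.6 14.9] 83 20.1
[30.9  9. ] 54 91.8
[12.3  1.8] 20 90.5
[33.2  2.3] 28 96.0
[13.   4.1] 21 26.1
[17.1  2.6] 30 90.9
[ 5.3 25.7] 23 84.8
-0.2 front edge [10.8 21. ] [27.7 25.8] top of front [10.6 19.4] [27.5 24.1] right corner [39.3 22.1] angle 15.7
-0.1 front edge [ 9.7 19.3] [26.8 26.8] top of front [ 9.6 17.7] [26.7 25.2] right corner [38.3 23.2] angle 23.7
0 front edge [ 8.7 17.5] [25.8 27.6] top of front [ 8.6 16. ] [25.8 26.1] right corner [37.3 24. ] angle 30.8
0.1 front edge [ 7.7 15.5] [24.7 28.3] top of front [ 7.8 14.1] [24.8 26.8] right corner [36.2 24.6] angle 36.9
0.2 front edge [ 6.9 13.5] [23.5 28.7] top of front [ 7.  12.2] [23.7 27.3] right corner [35. 25.] angle 42.3
```

Run:
```python
from h import *
from scipy.ndimage import map_coordinates
im=capture("scene"); t=observe()["eef_pos"]; g=cv2.cvtColor(im,cv2.COLOR_RGB2GRAY).astype(float)
yaw=-.155; ey=np.array([-np.sin(yaw),np.cos(yaw),0]); ex=np.array([np.cos(yaw),np.sin(yaw),0]); f=np.linspace(-1,1,40)[:,None]
res=[]
for th in np.arange(-.2,.301,.025):
  by=ey*np.cos(th)+np.array([0,0,np.sin(th)]); bz=np.array([0,0,np.cos(th)])-ey*np.sin(th)
  for dy in np.arange(-.012,.0121,.003):
    for h in np.arange(.034,.0521,.001):
      o=t-h*bz+dy*by
      def S(x,y,z): return o+ex*x+by*y+bz*z
      def val(P): a=proj("scene",P); return map_coordinates(g,[a[:,1],a[:,0]],order=1)
      E=f*.034*by
      s1=val(S(-.017,0,.002)+E)-val(S(-.017,0,-.0025)+E)   # front face vs below
      e2=f*.016*ex
      s2=val(S(0,.0335,.003)+e2)-val(S(0,.0385,.003)+e2)   # left end vs outside
      s4=val(S(0,-.035,.002)+e2)-val(S(0,-.035,-.0025)+e2)   # right end face vs below
      res.append((np.abs(np.r_[s1.mean(),s2.mean(),s4.mean()]).sum(),th,dy,h,s1.mean(),s2.mean(),s4.mean()))
res.sort(reverse=True)
for th in np.arange(-.2,.301,.05):
  b=max(r for r in res if abs(r[1]-th)<.013); print(np.round(b,3))
```

```text
Traceback (most recent call last):
  File "h.py", line 5, in proj
    m=camera_model(c); P=np.atleast_2d(P); q=P@m["extrinsics"][:3,:3].T+m["extrinsics"][:3,3]
ValueError: time passes only in moves, steps and waits
```

```bash
sed -i 's/^def proj/_M={}\n_cm=camera_model\ndef camera_model(c):\n    if c not in _M: _M[c]=_cm(c)\n    return _M[c]\ndef proj/' h.py
python3 - <<'E'
from h import *
from scipy.ndimage import map_coordinates
im=capture("scene"); t=observe()["eef_pos"]; g=cv2.cvtColor(im,cv2.COLOR_RGB2GRAY).astype(float)
yaw=-.155; ey=np.array([-np.sin(yaw),np.cos(yaw),0]); ex=np.array([np.cos(yaw),np.sin(yaw),0]); f=np.linspace(-1,1,24)[:,None]
res=[]
for th in np.arange(-.2,.301,.05):
  by=ey*np.cos(th)+np.array([0,0,np.sin(th)]); bz=np.array([0,0,np.cos(th)])-ey*np.sin(th)
  for dy in np.arange(-.012,.0121,.003):
    for h in np.arange(.034,.0521,.0015):
      o=t-h*bz+dy*by
      def S(x,y,z): return o+ex*x+by*y+bz*z
      def val(P): a=proj("scene",P); return map_coordinates(g,[a[:,1],a[:,0]],order=1)
      E=f*.034*by; e2=f*.016*ex
      s=[(val(S(-.017,0,.002)+E)-val(S(-.017,0,-.0025)+E)).mean(),(val(S(0,.0335,.003)+e2)-val(S(0,.0385,.003)+e2)).mean(),(val(S(0,-.035,.002)+e2)-val(S(0,-.035,-.0025)+e2)).mean()]
      res.append((sum(s),th,dy,h,*s))
for th in np.arange(-.2,.301,.05):
  b=max(r for r in res if abs(r[1]-th)<.013); print(np.round(b,3))
E
```

```text
[ 2.1887e+01 -2.0000e-01  3.0000e-03  5.2000e-02  1.6242e+01  3.8780e+00
  1.7660e+00]
[ 2.2515e+01 -1.5000e-01 -3.0000e-03  5.2000e-02  1.6381e+01  4.4310e+00
  1.7030e+00]
[ 2.9560e+01 -1.0000e-01 -1.2000e-02  5.2000e-02  1.6198e+01  1.8890e+00
  1.1473e+01]
[ 3.1910e+01 -5.0000e-02 -1.2000e-02  5.2000e-02  1.1653e+01  3.0640e+00
  1.7193e+01]
[ 2.4201e+01 -0.0000e+00 -1.2000e-02  5.2000e-02  6.5900e+00 -1.4610e+00
  1.9071e+01]
[ 1.9102e+01  5.0000e-02 -1.2000e-02  5.2000e-02  4.1860e+00 -3.0920e+00
  1.8008e+01]
[ 1.764e+01  1.000e-01 -3.000e-03  4.300e-02  5.296e+00  1.169e+01
  6.530e-01]
[ 2.2134e+01  1.5000e-01 -6.0000e-03  5.2000e-02  2.3240e+00  5.4910e+00
  1.4319e+01]
[ 2.4967e+01  2.0000e-01 -6.0000e-03  5.2000e-02  1.4450e+00  7.7480e+00
  1.5775e+01]
[ 3.0632e+01  2.5000e-01 -6.0000e-03  5.2000e-02  6.9900e-01  1.3268e+01
  1.6666e+01]
[ 3.0935e+01  3.0000e-01 -1.2000e-02  4.9000e-02  2.6330e+00  1.3134e+01
  1.5169e+01]
```

Run:
```python
from h import *
ims=[cv2.cvtColor(capture("scene"),cv2.COLOR_RGB2GRAY).astype(float) for _ in range(3)]; g=np.mean(ims,0); t=observe()["eef_pos"]; u=proj("scene",t)[0]; x0,y0=int(u[0])-22,int(u[1])-4
for c0 in(14,22,31):
    out=[]
    for r in range(4,15):
        d=np.diff(g[y0+r,x0+c0-4:x0+c0+5]); i=int(np.abs(d).argmax()); w=np.abs(d[max(i-1,0):i+2]); k=np.arange(max(i-1,0),max(i-1,0)+len(w))
        out.append((round(float((w*k).sum()/w.sum())+c0-4+.5,2),int(d[i])))
    print(c0,out)
print(np.round(g[y0+8:y0+32:2,x0+4:x0+44:2]).astype(int))
```

```text
14 [(16.72, 40), (12.73, -26), (11.61, -12), (11.24, -18), (11.34, -11), (16.72, -6), (17.17, -5), (14.89, 9), (14.61, 9), (13.26, 12), (13.16, 18)]
22 [(21.17, 17), (19.7, -17), (19.43, -13), (20.76, 7), (19.77, 10), (19.72, 8), (19.8, 5), (20.58, 4), (20.7, 4), (20.71, 5), (18.83, -6)]
31 [(32.4, -34), (30.53, -52), (30.54, -68), (30.51, -66), (30.52, -65), (30.51, -60), (30.47, -64), (30.52, -61), (30.58, -41), (33.33, -28), (33.51, -16)]
[[200 200 199 201 181 191 185 169 180 186 186 186 189 154  53  52  50  49
   47  49]
 [202 203 199 174 177 179 186 178 182 186 185 187 188 148  52  57  64  58
   49  48]
 [203 202 196 164 168 172 187 182 179 186 185 186 186 156  81  53  51  62
   66  65]
 [194 187 158 168 179 216 209 190 180 188 185 185 181 180 183 156 123  80
   53  55]
 [192 184 153 172 181 194 205 212 186 186 176 185 185 193 197 206 200 190
  157 103]
 [191 191 191 211 220 192 184 189 183 192 191 189 188 187 197 208 206 205
  204 197]
 [185 212 218 209 222 208 189 186 183 189 190 189 188 185 192 206 210 211
  211 207]
 [150 222 234 217 197 190 202 201 195 195 188 183 182 173 177 182 197 207
  211 209]
 [138 186 195 202 225 223 210 183 193 205 178 176 176 183 184 192 197 204
  208 206]
 [136 182 190 218 207 194 184 166 167 197 190 187 185 191 192 195 198 200
  201 204]
 [142 172 190 188 175 169 167 159 158 192 207 215 203 192 192 193 193 189
  193 197]
 [144 148 205 200 167 149 149 165 178 189 185 191 211 211 200 193 192 190
  196 194]]
```

The block's right grip edge is vertical in the image (column 30.5 over 8 rows), so the tilt is about 0. I lower 10 mm to about 34 mm above the bench, hold, and check once more.

```bash
python3 -m inch '[[0.3,1,-5,0],[0.3,1,-5,0],[0,0,0,0],[0,0,0,0],[0,0,0,0],[0,0,0,0]]' 20
python3 - <<'E'
from h import *
p=pose()
capture("scene")
for d in regions_of("scene","spacer_a"): 
    uv=np.argwhere(d["region"]).mean(0)[::-1]; print(round(d["score"],2),[int(v) for v in d["extent"]],unproj("scene",uv,.033).round(3))
M=np.array([(24,77,8),(-24,77,8),(24,-77,8),(-24,-77,8)])/1e3; print(c2w(p,M).round(3))
print(observe()["wrist_force"],observe()["eef_pos"],observe()["finger_force"])
E
```

```text
time: 40.92
eef_pos: [0.5463, 0.0951, 0.0784]
orientation: [0.0, 0.762, 0.648, 0.0]
wrist_force: [-0.7, 0.3, -1.8]
opening: 0.32
finger_force: 59.5
end [14 11] 0.762
left [ 3 15] 0.953
gripT [15 45] 0.519
foot [ 1 12] 0.446
carrier [ 0.5466  0.0978 -0.1524] shift mm [ -5.9 -10.6] yaw deg 1.83
0.6 [302, 214, 5, 16] [0.512 0.024 0.033]
0.41 [280, 191, 3, 12] [0.579 0.17  0.033]
[[0.582 0.17  0.008]
 [0.535 0.178 0.008]
 [0.559 0.018 0.008]
 [0.511 0.025 0.008]]
[ 0.51123768  0.4816827  -1.46561021] [0.54621194 0.09512292 0.07834348] 59.493672251701355
```

```bash
python3 -c "
from cell import *
print(close_job())"
```

```text
the job is handed in; nothing more can be done
None
```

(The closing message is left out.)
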